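# Key a pipette handle into the service stand

### The job

Take the pipette handle with the yellow button out of the white rack, turn it so that its flat-sided shank matches the oblong slot in the blue-topped service stand, and lower it through the slot, holding it on the way down rather than dropping it, until its collar rests on the blue plate. Let go and leave it standing upright there, and leave the blue and green handles standing in the rack.

Things in the scene. Friction and masses are not known exactly. Their poses are not given: they have to be found in the camera images.
- yellow_handle: Loose pipette handle, upright in a rack well at any yaw. Origin: on its axis, underside of the grey round collar (54 mm wide, 0 to +6 mm). Below: oblong shank 32 mm along x, 14 along y, down to -45. Above: white grip 34 mm along x, 24 along y, to +68 (grip it across y near +48); yellow button to +80. z up; black dashes on the collar lie along x; a half turn looks and fits the same. 60 to 130 g.
- blue_handle: The same handle in blue, in another well; stays there. Origin, axes as the yellow one. The fixed white rack is 90 x 340 mm, its top 65 mm above the bench; three round 42 mm wells in a row, 110 mm apart, the colours in any order. Collars lie on the rack's top and hide the shanks from above; lift a handle 50 mm to clear its well, 130 mm to pass over the others.
- green_handle: The same handle in green, in the third well; stays there. Origin and axes as for the yellow one.
- slot (a point): Centre of the oblong slot's mouth, on top of the fixed service stand's blue plate (110 x 110 x 14 mm), 75 mm above the bench. The slot goes through: 41 mm along x, 23 along y; z up; open beneath, so the shank passes freely. It enters with 4.5 mm to spare each side, its x along the slot's x either way round within 15 degrees. Home: the handle's origin is level with this point.
Mind the look-alikes: they are no part of the job. What is shaped like the blue_handle but purple is not meant.

How it is judged:
On the way:
1. the yellow handle's shank is through the slot, its collar within 20 mm of the plate, while the fingers still hold it (horizontal distance between yellow_handle and slot below 0.012 m and z of yellow_handle in the frame of slot below 0.02 m and angle between the x axis of yellow_handle and the x axis of slot, either way round below 0.35 rad and contact force between the fingers and yellow_handle above 0.5 N), for 0.1 s.
At the end, for the whole second after the job is handed in: Yellow handle at rest, upright (7 degrees), shank through the slot: collar underside within 5 mm of the plate's top, axis within 10 mm of the slot's centre, turned within 20 degrees of it; blue and green handles upright (11 degrees) in the rack within 30 mm of where they were (horizontal distance between yellow_handle and slot below 0.01 m and z of yellow_handle in the frame of slot between -0.005 and 0.005 m and angle between the x axis of yellow_handle and the x axis of slot, either way round below 0.35 rad and angle between yellow_handle's own z axis and vertical below 0.12 rad and linear speed of yellow_handle below 0.02 m/s and distance of each of blue_handle, green_handle from where it was at the start of the episode below 0.03 m and angle between each of blue_handle, green_handle's own z axis and vertical below 0.2 rad); the robot touches nothing.
It fails at once if the blue or the green handle is taken out of its place or knocked over (moved by more than 30 mm) (distance of any of blue_handle, green_handle from where it was at the start of the episode above 0.03 m).
It also fails if it takes over 37 s, if anything falls off the work surface, if the arm or the gripper's body presses on something with over 40 N, if the wrist force passes 120 N, or if a joint passes its speed limit or range.

### The arm

A 7-joint arm with a two-finger parallel gripper is mounted at the origin on the work surface. World frame = base frame: x ahead of the robot, y to its left, z up, the work surface at z = 0. Lengths are in m, angles in rad, forces in N, time in s.
With the tool pointing down it reaches from about 0.425 to 0.925 m from the base axis. Payload 6.8 kg.
Tool frame: the origin (TCP) lies at the very end of the fingers, on their centre line; the grasp point (between the pads) lies 19 mm behind it; z points along the fingers, y is the line along which they close (so a half turn about z gives the same grasp; the last joint's range is limited). The gripper opens to 85 mm and grips with 20 to 120 N. Pads are 22 mm wide; open, the fingers measure 114 mm over their backs; the gripper's body (76 mm by 85 mm) begins 54 mm behind the grasp point. The pads swing forward as they close: fully open they stand 13 mm farther back than shut.
Start: joints at [1.041, 0.477, 0.022, 1.555, -0.011, 1.109, -0.083], TCP at [0.276, -0.616, 0.195] pointing down, gripper open.
Joint ranges: [-2.96, 2.96], [-0.34, 2.1], [-1.41, 1.46], [0.24, 2.44], [-1.37, 4.51], [0.17, 1.92], [-2.96, 2.96]. Speed limits (rad/s): [2.39, 2.39, 3.14, 3.14, 3.14, 3.14, 3.14].

### API

Orientations are given as a rotation vector (axis times angle).
In Python, from bench import monitor, optics, r gives the robot as it stands.
- The arm moves only by the shell command python3 -m crank 'ROWS' [OPENING] [FORCE]. ROWS is JSON, a list of rows, each a list of 2 entries, a list of its own where there are three numbers: the shift along the tool's x, y, z in cm, then the turn, a rotation vector about the tool's x, y, z in rad. A call has 1 to 5 rows; each row shifts and turns the commanded pose from where the row before left it, along the tool's axes as they then stand; what a row does not reach is not made up. A row lasts 1/10 s, in which the tool goes at most 50 mm and 8.59 degrees, less where a joint would pass 70% of its speed; a pose out of reach is approached as far as the arm can. A call is refused whole if a number of a shift passes 5 or a number of a turn 0.15, either way. A call with a gripper value outside its range is refused whole. OPENING is the finger opening in cm, from 0 to 8.54, set as the call begins (- or left out, the last holds). The fingers move at their own pace and stop on an object; FORCE is the grip in N (left out, the last holds). Time passes only in rows, so rows that do not move let the fingers close. It gives the time, the measured TCP pose, the force, the opening and the grip force at its end, in the units of the state.
- monitor.get_obs(): the state, without advancing time (a new reading comes with each control period).
- optics.grab_frame(name): name is "side" or "top"; returns (picture, depth): 400x640x3 uint8, red, green, blue; 400x640 float32, m along the optical axis (not along the pixel's ray), 0 where there is no reading.
- optics.camera_model(name): a dict with "vertical_fov" (degrees; the focal length in pixels is half the picture's height over the tangent of half this angle, whatever the lens; pixels are square), "cx", "cy" (the principal point, pixels), "D" ([k1, k2, p1, p2, k3] as OpenCV has them; the pictures are not rectified), "R" (3x3) and "t" (3): a world point X has camera coordinates R X + t. Camera axes: x right, y down, z forward; pixel columns grow to the right and rows downward; lengths in m; the calibration is good to about 2 mm. A picture is of the moment at which its call begins. camera_model takes no time and is no camera call.
- r.hand_in(): hands the job in; it is judged then, once.
The state is a dict: "clock": time; "joints": joint angles; "qvel": joint speeds; "tau": joint torques, N m; "tcp_pos": TCP position; "orientation": TCP orientation; "contact_force": force on the tool from outside, world axes, zero at the start; "moment": the same for the moment, N m; "grip_width": finger opening in m; "gripper_force": force on a finger pad.
Only numpy, scipy, OpenCV 4.12 (cv2) and the standard library are available. Lean on these libraries where they do the work, as an engineer would, in place of code of your own. Each camera call takes 0.05 s, during which the arm holds its last target. There are 200 camera calls.

## Working session

There is one attempt and no reset: what is moved stays moved. The work goes in short steps, Python scripts to look and compute and a shell command to move; the robot and the scene stay as the last step left them, time stands still between calls to the robot, and variables do not carry over. Pictures are saved under pics/ and viewed, at most 10 in all, crops included, and the job is handed in when it is done.

```bash
mkdir -p pics; ls; cat > h.py <<'E'
import numpy as np, cv2
from bench import monitor, optics, r
def K(c,H=400):
    f=H/2/np.tan(np.radians(c["vertical_fov"])/2)
    return np.array([[f,0,c["cx"]],[0,f,c["cy"]],[0,0,1.]])
def ray(c,uv):
    p=cv2.undistortPoints(np.float64([[uv]]),K(c),np.float64(c["D"]))[0,0]
    R=np.array(c["R"]);t=np.array(c["t"])
    return -R.T@t, R.T@np.array([p[0],p[1],1])
def onplane(c,uv,z):
    o,d=ray(c,uv); return o+d*(z-o[2])/d[2]
def tri(c1,a,c2,b):
    o1,d1=ray(c1,a);o2,d2=ray(c2,b)
    s=np.linalg.lstsq(np.c_[d1,-d2],o2-o1,rcond=None)[0]
    p,q=o1+d1*s[0],o2+d2*s[1]; return (p+q)/2,np.linalg.norm(p-q)
def pt(c,uv,depth):
    o,d=ray(c,uv); return o+d*depth
E
python3 - <<'E'
from h import *
np.set_printoptions(precision=3,suppress=True)
o=monitor.get_obs();print(o)
for n in("side","top"):
    im,d=optics.grab_frame(n);cv2.imwrite(f"pics/{n}0.png",im[:,:,::-1]);np.save(f"{n}0.npy",d);c=optics.camera_model(n);print(n,c)
    print(-np.array(c["R"]).T@np.array(c["t"]))
E
```

```text
pics
{'clock': 0.0, 'joints': array([ 1.041,  0.478,  0.022,  1.556, -0.011,  1.109, -0.083]), 'qvel': array([ 0.   ,  0.   , -0.   , -0.002,  0.   ,  0.   , -0.001]), 'tau': array([  0.001, -59.645,   1.608, -28.119,   0.012,   0.009,   0.   ]), 'tcp_pos': array([ 0.276, -0.615,  0.194]), 'orientation': array([-3.07 , -0.657,  0.001]), 'contact_force': array([-1.019,  0.437, -0.797]), 'moment': array([-0.007,  0.033,  0.005]), 'gripper_force': 0.0, 'grip_width': 0.08540585935983358}
side {'vertical_fov': 56.229301491146295, 'cx': 323.6562786005994, 'cy': 195.04109151853257, 'D': array([-0.045,  0.   ,  0.   ,  0.   ,  0.   ]), 'R': array([[-0.721, -0.693, -0.019],
       [-0.373,  0.411, -0.832],
       [ 0.584, -0.593, -0.555]]), 't': array([0.406, 0.305, 0.55 ])}
[0.086 0.482 0.567]
top {'vertical_fov': 51.884421351056154, 'cx': 320.0981658081401, 'cy': 195.7744073590306, 'D': array([-0.108,  0.   ,  0.   ,  0.   ,  0.   ]), 'R': array([[ 0.001, -1.   , -0.027],
       [-0.999,  0.   , -0.043],
       [ 0.043,  0.027, -0.999]]), 't': array([0.014, 0.559, 0.954])}
[ 0.518 -0.012  0.977]
```

View pics/top0.png

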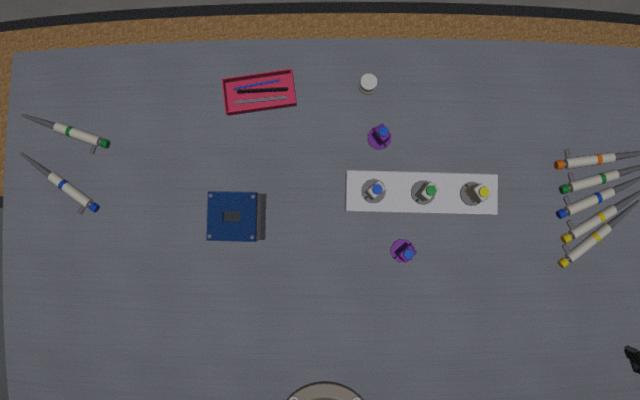

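View pics/side0.png

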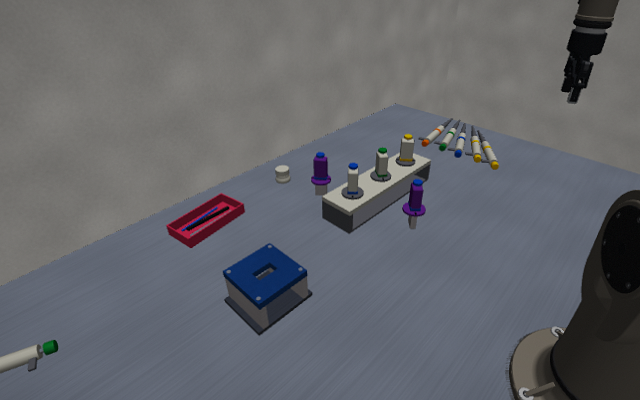

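The top view shows the yellow button at about (484,192) at the rack's right end, with the slot at (232,216) in the blue plate. The side view shows the same layout: yellow at (407,137), slot at (264,270), and the purple look-alikes beside the rack. Next I measure both.

```bash
python3 - <<'E'
from h import *
np.set_printoptions(precision=4,suppress=True)
T,S=optics.camera_model("top"),optics.camera_model("side")
t=cv2.imread("pics/top0.png");s=cv2.imread("pics/side0.png")
dt,ds=np.load("top0.npy"),np.load("side0.npy")
def cen(im,box,f):
    x0,y0,x1,y1=box;h=cv2.cvtColor(im[y0:y1,x0:x1],cv2.COLOR_BGR2HSV);m=f(h).astype(np.uint8)
    n,l,st,c=cv2.connectedComponentsWithStats(m);i=1+st[1:,4].argmax();return c[i]+[x0,y0],(l==i).astype(np.uint8),st[i,4]
yel=lambda h:(abs(h[...,0].astype(int)-27)<6)&(h[...,1]>150)
a,_,n1=cen(t,(465,175,500,210),yel);b,_,n2=cen(s,(390,125,425,155),yel)
print("button",a,b,n1,n2,tri(T,a,S,b))
blu=lambda h:(abs(h[...,0].astype(int)-110)<14)&(h[...,1]>120)
out=[]
for im,C,box,nm in((t,T,(195,180,275,250),"top"),(s,S,(210,235,320,310),"side")):
    c,m,n=cen(im,box,blu);cs,h=cv2.findContours(m,cv2.RETR_CCOMP,cv2.CHAIN_APPROX_NONE)
    holes=[k for k,q in zip(cs,h[0]) if q[3]>=0];k=max(holes,key=cv2.contourArea)
    o=max((k for k,q in zip(cs,h[0]) if q[3]<0),key=cv2.contourArea)
    M=cv2.moments(k);u=np.array([M['m10']/M['m00']+box[0],M['m01']/M['m00']+box[1]]);out.append(u)
    P=np.array([onplane(C,p[0]+np.array(box[:2]),.075)[:2] for p in k],np.float32);print(nm,"slot",u,onplane(C,u,.075),cv2.minAreaRect(P*1000))
    Q=np.array([onplane(C,p[0]+np.array(box[:2]),.075)[:2] for p in o],np.float32);print("plate",cv2.minAreaRect(Q*1000))
print("slot tri",tri(T,out[0],S,out[1]))
# depth clouds of the yellow handle's region
p,_=tri(T,a,S,b)
for d,C,box in((dt,T,(450,165,510,220)),(ds,S,(380,120,430,180))):
    P=np.array([pt(C,(u,v),d[v,u]) for v in range(box[1],box[3]) for u in range(box[0],box[2]) if d[v,u]>0])
    q=P[(np.linalg.norm(P[:,:2]-p[:2],axis=1)<.035)]
    for lo,hi in((.06,.068),(.069,.075),(.085,.125),(.126,.137),(.139,.15)):
        g=q[(q[:,2]>lo)&(q[:,2]<hi)];print(lo,hi,len(g),g.mean(0) if len(g) else '',cv2.minAreaRect(np.float32(g[:,:2]*1000)) if len(g)>4 else '')
A=cv2.resize(t[165:220,445:515],None,fx=8,fy=8,interpolation=cv2.INTER_CUBIC)
B=cv2.resize(s[120:180,375:445],None,fx=8,fy=8,interpolation=cv2.INTER_CUBIC)
A=cv2.resize(A,(380,300));B=cv2.resize(B,(400,343))
c=np.zeros((343,790,3),np.uint8);c[:300,:380]=A;c[:,390:]=B;cv2.imwrite("pics/crop1.png",c)
E
```

```text
button [483.5735 191.5882] [407.8125 136.0938] 68 32 (array([ 0.562 , -0.3244,  0.1429]), np.float64(0.0006442822386691452))
top slot [231.3776 215.9494] [0.5121 0.2093 0.075 ] ((511.98370361328125, 209.0803680419922), (26.636152267456055, 42.890594482421875), 0.24384360015392303)
plate ((511.64263916015625, 209.71141052246094), (109.66084289550781, 108.14547729492188), 88.68939971923828)
side slot [264.5694 273.1157] [0.5058 0.2131 0.075 ] ((505.77557373046875, 212.79150390625), (37.04648208618164, 15.36205768585205), 89.83582305908203)
plate ((506.8123779296875, 212.23495483398438), (115.08512878417969, 120.97000122070312), 88.87069702148438)
slot tri (array([0.5116, 0.2103, 0.0689]), np.float64(0.001395000928495325))
0.06 0.068 252 [ 0.5586 -0.3152  0.065 ] ((561.36767578125, -321.39312744140625), (69.21237182617188, 62.20924758911133), 12.07715892791748)
0.069 0.075 166 [ 0.5617 -0.3133  0.0713] ((562.5406494140625, -317.9648742675781), (53.77608108520508, 40.4359130859375), 4.990609645843506)
0.085 0.125 114 [ 0.561  -0.3139  0.1052] ((561.806884765625, -314.52593994140625), (38
[... 354 characters left out ...]
 [ 0.5556 -0.312   0.0648] ((559.1317138671875, -321.1365661621094), (66.02078247070312, 58.44136428833008), 36.063106536865234)
0.069 0.075 84 [ 0.5555 -0.3158  0.0707] ((557.54931640625, -318.2122497558594), (52.422245025634766, 42.334381103515625), 28.637252807617188)
0.085 0.125 175 [ 0.5561 -0.3161  0.1049] ((558.40185546875, -316.6001892089844), (36.807621002197266, 15.68504810333252), 17.097129821777344)
0.126 0.137 57 [ 0.5599 -0.32    0.1306] ((561.9507446289062, -323.38043212890625), (31.739290237426758, 23.14611053466797), 33.329322814941406)
0.139 0.15 36 [ 0.5604 -0.3229  0.1432] ((561.023681640625, -324.11395263671875), (20.70795249938965, 19.60695457458496), 87.98350524902344)
```

View pics/crop1.png

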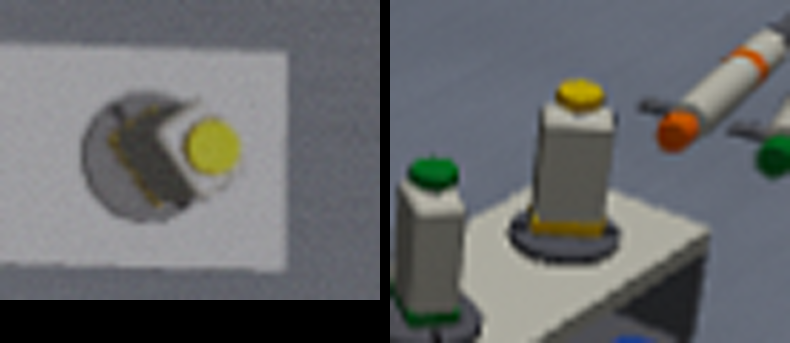

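The crops show the yellow grip's long side at about +33° world yaw, with its dashes lying the same way. The button is at (0.562, -0.324) and about 0.143 high, which fits the expected 0.145. The slot is at about (0.512, 0.2095) with its x along world y. I'll move above the handle and align the tool to it.

```bash
cat > go.py <<'E'
import sys
from h import *
from scipy.spatial.transform import Rotation as Ro
# target TCP x y z, yaw (deg) of tool y -> remaining turn (tool rotvec) and shift in tool axes after the turn
x,y,z,w=map(float,sys.argv[1:5]);o=monitor.get_obs()
R=Ro.from_rotvec(o["orientation"]).as_matrix();w=np.radians(w)
Y=np.array([np.cos(w),np.sin(w),0]);Z=np.array([0,0,-1.]);G=np.c_[np.cross(Y,Z),Y,Z]
np.set_printoptions(precision=3,suppress=True)
d=np.array([x,y,z])-o["tcp_pos"]
print("t",o["clock"],"tcp",o["tcp_pos"],"turn",Ro.from_matrix(R.T@G).as_rotvec(),"shift cm after turn",G.T@d*100,"now",R.T@d*100,"F",o["contact_force"],"w",o["grip_width"],o["gripper_force"])
E
python3 -m crank '[[[0,0,0],[0,0,-0.077]],[[0,0,0],[0,0,-0.077]],[[4.4,-1,0],[0,0,0]],[[4.4,-1,0],[0,0,0]],[[4.4,-1,0],[0,0,0]]]' 6.5
python3 -m crank '[[[4.4,-1,0],[0,0,0]],[[4.4,-1,0],[0,0,0]],[[4.4,-1,0],[0,0,0]],[[4.4,-1,0],[0,0,0]],[[4.4,-1,0],[0,0,0]]]'
python3 go.py 0.562 -0.324 0.19 -57
```

```text
clock: 0.6
tcp_pos: [0.3712, -0.5175, 0.1948]
orientation: [-3.012, -0.89, 0.0]
contact_force: [1.1, -1.4, 1.2]
grip_width: 0.0652
gripper_force: 0.0
clock: 1.1
tcp_pos: [0.5288, -0.3555, 0.195]
orientation: [-3.012, -0.892, 0.001]
contact_force: [0.9, -0.5, -0.7]
grip_width: 0.0651
gripper_force: 0.0
t 1.1 tcp [ 0.529 -0.356  0.195] turn [-0.001  0.    -0.   ] shift cm after turn [ 4.504 -0.836  0.497] now [ 4.503 -0.837  0.495] F [ 0.886 -0.451 -0.698] w 0.06512983484425394 0.0
```

```bash
python3 -m crank '[[[4.4,-0.8,0],[0,0,0]],[[0,0,0],[0,0,0]],[[0,0,0],[0,0,0]]]'
python3 go.py 0.562 -0.324 0.19 -57
python3 - <<'E'
from h import *
t,dt=optics.grab_frame("top");s,ds=optics.grab_frame("side")
A=cv2.resize(t[130:250,420:550,::-1],(390,360));B=cv2.resize(s[70:190,340:470,::-1],(390,360))
cv2.imwrite("pics/above.png",np.hstack([A,B]))
E
```

```text
clock: 1.4
tcp_pos: [0.5613, -0.3248, 0.1947]
orientation: [-3.01, -0.897, 0.001]
contact_force: [-0.9, 0.5, -0.8]
grip_width: 0.0648
gripper_force: 0.0
t 1.4 tcp [ 0.561 -0.325  0.195] turn [-0.001  0.     0.003] shift cm after turn [ 0.105 -0.027  0.469] now [ 0.105 -0.026  0.469] F [-0.857  0.529 -0.76 ] w 0.06477374421303911 0.0
```

View pics/above.png

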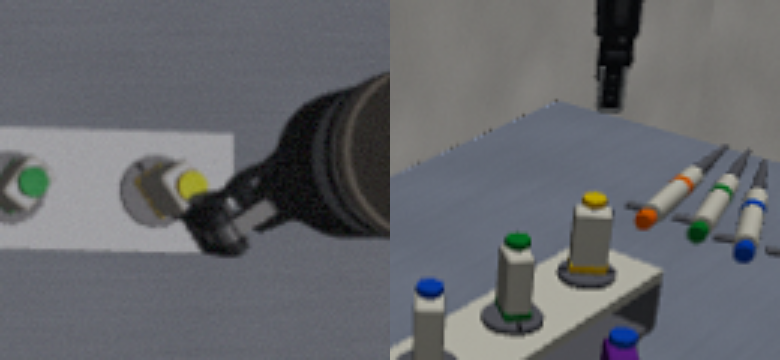

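The top crop shows the hand's dark finger near (215,235), close to the handle, and the side crop shows the pads in line above the button. I'll overlay the projected TCP to check that the hand really is where its pose says.

```bash
python3 - <<'E'
from h import *
from scipy.spatial.transform import Rotation as Ro
o=monitor.get_obs();R=Ro.from_rotvec(o["orientation"]).as_matrix();p=o["tcp_pos"]
pts=np.array([p,p+R@[0,.0325,-.013],p+R@[0,-.0325,-.013],p+R@[0,0,-.073]])
ims=[]
for n,(x0,y0,w) in(("top",(420,110,130)),("side",(500,0,140))):
    c=optics.camera_model(n);im,_=optics.grab_frame(n)
    if n=="top": pass
    uv=cv2.projectPoints(pts,cv2.Rodrigues(np.array(c["R"]))[0],np.array(c["t"]),K(c),np.array(c["D"]))[0][:,0];print(n,uv.round(1).tolist())
    u0=int(uv[0,0])-65;v0=max(0,int(uv[0,1])-65);b=cv2.resize(im[v0:v0+130,u0:u0+130,::-1],(390,390),interpolation=cv2.INTER_CUBIC)
    b=np.clip(b*1.5,0,255).astype(np.uint8)
    for q,col in zip(uv,((0,0,255),(0,255,0),(0,255,255),(255,0,255))): cv2.circle(b,tuple(int(k) for k in ((q-[u0,v0])*3)),3,col,-1)
    ims.append(b)
cv2.imwrite("pics/proj.png",np.hstack(ims))
E
```

```text
top [[495.1, 191.7], [511.5, 182.0], [484.0, 200.6], [511.3, 189.4]]
side [[411.3, 117.6], [411.8, 108.3], [411.9, 117.5], [414.4, 89.8]]
```

View pics/proj.png

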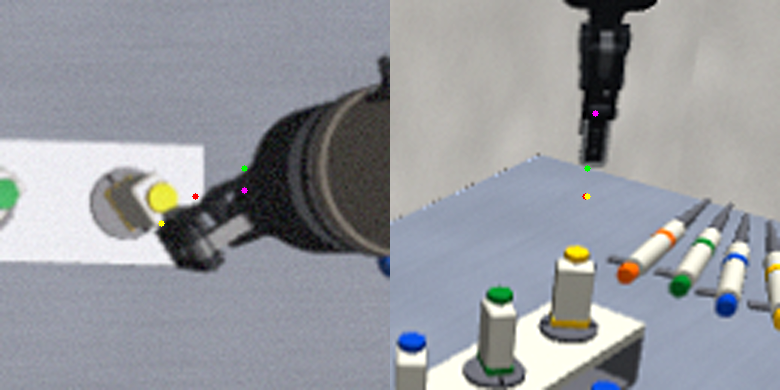

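The projected tips sit about 10 px off the visible fingers in both views. I'll check that with the depth of the hand itself.

```bash
python3 - <<'E'
from h import *
from scipy.spatial.transform import Rotation as Ro
np.set_printoptions(precision=1,suppress=True)
o=monitor.get_obs();R=Ro.from_rotvec(o["orientation"]).as_matrix();p=o["tcp_pos"]
for n in("top","side"):
    c=optics.camera_model(n);_,d=optics.grab_frame(n)
    P=np.array([pt(c,(u,v),d[v,u]) for v in range(0,260) for u in range(380,600) if d[v,u]>0])
    q=(P-p)@R*1000
    q=q[(np.abs(q[:,:2])<80).all(1)&(q[:,2]<30)&(q[:,2]>-120)]
    for lo in range(20,-100,-10):
        g=q[(q[:,2]<lo)&(q[:,2]>lo-10)]
        if len(g):print(n,lo,len(g),"x",np.percentile(g[:,0],[3,50,97]),"y",np.percentile(g[:,1],[3,50,97]))
E
```

```text
top -40 5 x [ 8.2  9.3 12.5] y [-41.4 -39.7 -38.5]
top -50 6 x [ 8.3 11.4 13.2] y [-44.9 -40.2 -37.2]
top -60 10 x [ 9.1 12.2 13.5] y [-43.4 -40.8 -35.1]
top -70 3 x [ 8.8  8.9 12.4] y [-44.4 -44.2 -40.7]
top -80 8 x [ 9.7 13.2 15.4] y [-47.7 -46.6 -39. ]
top -90 62 x [-7.9  9.2 15. ] y [-66.4 -58.5 -37.2]
side -40 23 x [-10.3  -1.4  11.2] y [-42.8 -38.9  35.4]
side -50 42 x [-9.5  2.4 11. ] y [-47.9 -44.4  16.7]
side -60 35 x [-9.1  1.2 10.7] y [-47.7 -45.2 -35.9]
side -70 58 x [-9.7 -0.6 11.1] y [-48.1 -40.2  35.9]
side -80 22 x [-7.4  0.9 12.2] y [-62.4 -47.7  32.2]
side -90 50 x [-9.6  0.  12.5] y [-65.8 -62.9 -56.3]
```

In depth the fingers are centred sideways, but their tips sit about 40 mm behind the reported TCP, of which only about 10 is the swing. I'll set the opening to the grip's 24 mm in the air and measure where the tips stand then.

```bash
python3 -m crank '[[[0,0,0],[0,0,0]],[[0,0,0],[0,0,0]],[[0,0,0],[0,0,0]],[[0,0,0],[0,0,0]],[[0,0,0],[0,0,0]]]' 2.4
python3 - <<'E'
from h import *
from scipy.spatial.transform import Rotation as Ro
np.set_printoptions(precision=1,suppress=True)
o=monitor.get_obs();R=Ro.from_rotvec(o["orientation"]).as_matrix();p=o["tcp_pos"];print(p,o["grip_width"])
ims=[]
for n in("top","side"):
    c=optics.camera_model(n);im,d=optics.grab_frame(n)
    P=np.array([pt(c,(u,v),d[v,u]) for v in range(0,260) for u in range(380,600) if d[v,u]>0])
    q=(P-p)@R*1000
    q=q[(np.abs(q[:,:2])<80).all(1)&(q[:,2]<30)&(q[:,2]>-120)]
    print(n,"max z",np.sort(q[:,2])[-8:])
    for lo in range(20,-70,-5):
        g=q[(q[:,2]<lo)&(q[:,2]>lo-5)]
        if len(g):print(n,lo,len(g),"x",np.percentile(g[:,0],[3,50,97]),"y",np.percentile(g[:,1],[3,50,97]))
    pts=np.array([p+R@[0,0,-.001*k] for k in(0,10,20,30,40)])
    uv=cv2.projectPoints(pts,cv2.Rodrigues(np.array(c["R"]))[0],np.array(c["t"]),K(c),np.array(c["D"]))[0][:,0]
    u0=int(uv[0,0])-50;v0=max(0,int(uv[0,1])-70);b=cv2.resize(im[v0:v0+100,u0:u0+100,::-1],(390,390),interpolation=cv2.INTER_CUBIC)
    b=np.clip(b*1.8,0,255).astype(np.uint8)
    for k in uv: cv2.circle(b,tuple(int(j) for j in ((k-[u0,v0])*3.9)),2,(0,0,255),-1)
    ims.append(b)
cv2.imwrite("pics/closed.png",np.hstack(ims))
E
```

```text
clock: 2.2
tcp_pos: [0.5606, -0.3264, 0.1953]
orientation: [-3.012, -0.892, -0.0]
contact_force: [-0.5, -0.3, 0.1]
grip_width: 0.0239
gripper_force: 0.0
[ 0.6 -0.3  0.2] 0.023890459663392333
top max z [-42.8 -41.8 -41.5 -40.1 -39.5 -38.1 -37.5 -36.7]
top -35 4 x [ 8.6  9.6 10.8] y [-20.1  -5.1   9.7]
top -40 9 x [ 8.1 10.4 13. ] y [-23.5   9.4  13.8]
top -45 11 x [ 8.9 11.5 12.7] y [-22.4 -14.4  15.8]
top -50 7 x [ 9.6 11.8 13. ] y [-19.2 -15.2  15.5]
top -55 9 x [ 8.7  9.5 12.5] y [-21.9 -15.2  11.8]
top -60 9 x [ 8.4 11.4 13.3] y [-22.6   9.7  15.2]
top -65 4 x [ 8.7 11.  12.4] y [-22.1  -1.3  10.7]
side max z [-37.7 -37.6 -37.5 -37.5 -37.2 -37.1 -36.7 -36.4]
side -35 13 x [-9.1  3.1  9.7] y [-19.8 -17.    4.9]
side -40 12 x [-10.2   5.1  11.2] y [-24.7 -19.5  10. ]
side -45 23 x [-10.4  -0.6  11.3] y [-28.1 -23.5 -16.7]
side -50 17 x [-10.    2.2   9.6] y [-27.5 -20.2 -16.1]
side -55 15 x [-9.4  0.1  9. ] y [-26.9 -24.9 -17.1]
side -60 23 x [-9.6  1.2 10.6] y [-26.9 -24.3  -6.8]
side -65 20 x [-10.6   0.3  11.1] y [-27.1 -20.9 -15. ]
```

View pics/closed.png

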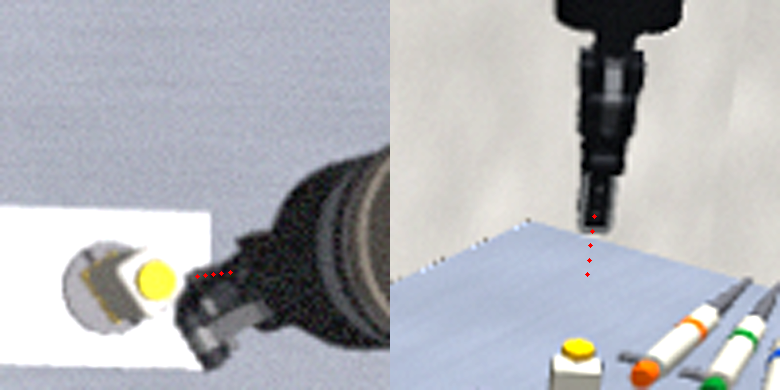

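Both views put the closed tips 35–36 mm behind the reported TCP. The same cameras read the rack and button heights correctly, so I'll take true tip z ≈ reported z + 0.035. The grasp tip height of 0.094 then means a reported z of 0.059. I'll reopen, go down part of the way and check again.

```bash
python3 -m crank '[[[0.1,0,0],[0,0,0]],[[0,0,0],[0,0,0]],[[0,0,0],[0,0,0]],[[0,0,2.5],[0,0,0]],[[0,0,2.5],[0,0,0]]]' 6.5
python3 -m crank '[[[0,0,2.5],[0,0,0]],[[0,0,1],[0,0,0]],[[0,0,0],[0,0,0]]]'
python3 go.py 0.562 -0.324 0.059 -57
python3 - <<'E'
from h import *
from scipy.spatial.transform import Rotation as Ro
np.set_printoptions(precision=1,suppress=True)
o=monitor.get_obs();R=Ro.from_rotvec(o["orientation"]).as_matrix();p=o["tcp_pos"]
c=optics.camera_model("side");im,d=optics.grab_frame("side")
uv=cv2.projectPoints(p,cv2.Rodrigues(np.array(c["R"]))[0],np.array(c["t"]),K(c),np.array(c["D"]))[0][0,0];u0=int(uv[0])-60;v0=int(uv[1])-70
cv2.imwrite("pics/low.png",np.clip(cv2.resize(im[v0:v0+120,u0:u0+120,::-1],(540,540),interpolation=cv2.INTER_CUBIC)*1.5,0,255))
P=np.array([pt(c,(u,v),d[v,u]) for v in range(40,200) for u in range(380,480) if d[v,u]>0]);q=(P-p)@R*1000
q=np.c_[q,P[:,2]*1000];g=q[(abs(q[:,0])<20)&(q[:,1]<-28)&(q[:,1]>-60)&(q[:,3]>85)]
print("near finger lowest world z",np.sort(g[:,3])[:12])
E
```

```text
clock: 2.8
tcp_pos: [0.5622, -0.3262, 0.1456]
orientation: [3.011, 0.891, 0.003]
contact_force: [0.2, -0.2, -0.6]
grip_width: 0.0646
gripper_force: 0.0
clock: 3.1
tcp_pos: [0.5604, -0.3254, 0.1088]
orientation: [-3.01, -0.891, 0.003]
contact_force: [0.1, -0.0, -0.2]
grip_width: 0.0648
gripper_force: 0.0
t 3.1 tcp [ 0.56  -0.325  0.109] turn [-0.003  0.002 -0.   ] shift cm after turn [ 0.206 -0.03   4.985] now [ 0.214 -0.017  4.984] F [ 0.109 -0.008 -0.248] w 0.06478706692094525 0.0
near finger lowest world z [151.6 152.6 152.7 152.8 153.3 153.3 153.4 153.5 154.1 156.  156.3 157.3][ WARN:0@0.540] global loadsave.cpp:1063 imwrite_ Unsupported depth image for selected encoder is fallbacked to CV_8U.
```

View pics/low.png

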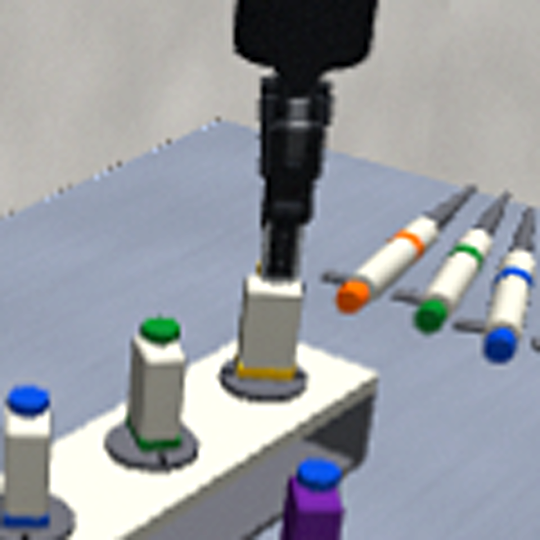

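The near finger covers the button at crop (282,250), in line with the grip, and the lowest finger point measures 0.152, which confirms the offset. I'll descend the remaining 5 cm.

```bash
python3 -m crank '[[[0.15,0,1.5],[0,0,0]],[[0,0,1.5],[0,0,0]],[[0,0,1],[0,0,0]],[[0,0,1],[0,0,0]],[[0,0,0],[0,0,0]]]'
python3 go.py 0.562 -0.324 0.059 -57
```

```text
clock: 3.65
tcp_pos: [0.5615, -0.3245, 0.0583]
orientation: [-3.01, -0.891, 0.004]
contact_force: [-0.3, -1.3, 0.0]
grip_width: 0.0656
gripper_force: 0.0
t 3.65 tcp [ 0.562 -0.324  0.058] turn [-0.003  0.002 -0.   ] shift cm after turn [ 0.067 -0.014 -0.069] now [ 0.067 -0.014 -0.069] F [-0.252 -1.256  0.037] w 0.06562878582325199 0.0
```

```bash
python3 -m crank '[[[0,0,0],[0,0,0]],[[0,0,0],[0,0,0]],[[0,0,0],[0,0,0]],[[0,0,0],[0,0,0]],[[0,0,0],[0,0,0]]]' 1.5 40
python3 -m crank '[[[0,0,0],[0,0,0]],[[0,0,-1],[0,0,0]],[[0,0,-1],[0,0,0]],[[0,0,0],[0,0,0]]]'
```

```text
clock: 4.15
tcp_pos: [0.5632, -0.3253, 0.061]
orientation: [3.011, 0.892, 0.002]
contact_force: [0.5, -0.5, 3.6]
grip_width: 0.0237
gripper_force: 39.7
clock: 4.55
tcp_pos: [0.5638, -0.3256, 0.0822]
orientation: [3.01, 0.891, 0.003]
contact_force: [0.3, -0.4, -1.2]
grip_width: 0.0237
gripper_force: 39.4
```

The grip width is 23.7 mm, so the fingers are across the 24 mm sides. Next I lift clear and turn 57°.

```bash
python3 -m crank '[[[0,0,-3],[0,0,0]],[[0,0,-3],[0,0,0]],[[0,0,-3.5],[0,0,0]],[[0,0,-3.5],[0,0,0]],[[0,0,0],[0,0,0]]]'
python3 -m crank '[[[0,0,0],[0,0,-0.14]],[[0,0,0],[0,0,-0.14]],[[0,0,0],[0,0,-0.14]],[[0,0,0],[0,0,-0.14]],[[0,0,0],[0,0,-0.14]]]'
python3 -m crank '[[[0,0,0],[0,0,-0.14]],[[0,0,0],[0,0,-0.14]],[[0,0,0],[0,0,0]]]'
python3 go.py 0.512 0.2095 0.21 0
python3 - <<'E'
from h import *
ims=[]
for n,(x,y) in(("top",(430,130)),("side",(350,40))):
    im,d=optics.grab_frame(n);np.save(n+"L.npy",d);ims.append(cv2.resize(im[y:y+130,x:x+130,::-1],(395,395),interpolation=cv2.INTER_CUBIC))
cv2.imwrite("pics/lift.png",np.hstack(ims))
E
```

```text
clock: 5.05
tcp_pos: [0.5657, -0.3264, 0.2163]
orientation: [3.006, 0.89, 0.011]
contact_force: [0.6, -0.7, -0.3]
grip_width: 0.0236
gripper_force: 39.4
clock: 5.55
tcp_pos: [0.5622, -0.3248, 0.2094]
orientation: [-2.517, -1.878, 0.001]
contact_force: [-0.0, -0.6, -1.0]
grip_width: 0.0232
gripper_force: 39.4
clock: 5.85
tcp_pos: [0.5621, -0.3249, 0.2094]
orientation: [-2.236, -2.205, 0.0]
contact_force: [-0.8, 0.1, -0.5]
grip_width: 0.0236
gripper_force: 39.4
t 5.85 tcp [ 0.562 -0.325  0.209] turn [-0.001 -0.001 -0.014] shift cm after turn [53.444 -5.013 -0.061] now [53.368 -5.76  -0.009] F [-0.773  0.066 -0.451] w 0.023634073943951218 39.38956618309021
```

View pics/lift.png

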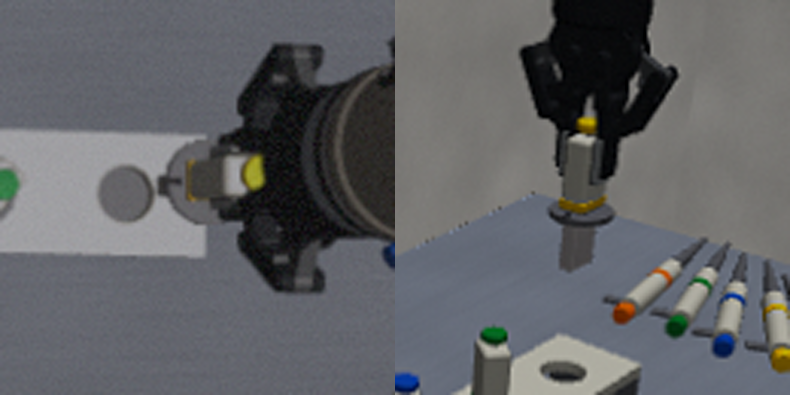

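The lifted handle hangs upright. Its dash and grip now lie along world y: the top crop shows the dash at (165,183) level with the grip at (215,175), and the side crop shows it clear of the rack. Carrying it to the stand.

```bash
python3 -m crank '[[[0,0,-1],[0,0,-0.014]],[[3.6,-0.35,0],[0,0,0]],[[4,-0.38,0],[0,0,0]],[[4,-0.38,0],[0,0,0]],[[4,-0.38,0],[0,0,0]]]'
python3 -m crank '[[[4,-0.38,0],[0,0,0]],[[4,-0.38,0],[0,0,0]],[[4,-0.38,0],[0,0,0]],[[4,-0.38,0],[0,0,0]],[[4,-0.38,0],[0,0,0]]]'
python3 -m crank '[[[4,-0.38,0],[0,0,0]],[[4,-0.38,0],[0,0,0]],[[3,-0.3,0],[0,0,0]],[[0,0,0],[0,0,0]]]'
python3 go.py 0.512 0.2095 0.17 0
```

```text
clock: 6.45
tcp_pos: [0.548, -0.1676, 0.2212]
orientation: [2.224, 2.218, 0.001]
contact_force: [-0.1, 0.1, -0.1]
grip_width: 0.0235
gripper_force: 39.4
clock: 6.95
tcp_pos: [0.5291, 0.0326, 0.2213]
orientation: [2.223, 2.218, 0.001]
contact_force: [0.5, -0.1, 0.4]
grip_width: 0.0236
gripper_force: 39.4
clock: 7.35
tcp_pos: [0.5178, 0.147, 0.2216]
orientation: [-2.214, -2.227, -0.005]
contact_force: [-0.2, -0.9, -0.9]
grip_width: 0.0232
gripper_force: 39.4
t 7.35 tcp [0.518 0.147 0.222] turn [ 0.001 -0.003  0.006] shift cm after turn [ 6.249 -0.576  5.158] now [ 6.237 -0.548  5.175] F [-0.209 -0.917 -0.921] w 0.02324794146936041 39.430965185165405
```

```bash
python3 -m crank '[[[3.5,-0.3,0],[0,0,0]],[[2.7,-0.27,0],[0,0,0]],[[0,0,3],[0,0,0]],[[0,0,3],[0,0,0]],[[0,0,0],[0,0,0]]]'
python3 -m crank '[[[0,0,0],[0,0,0]]]'
python3 go.py 0.512 0.2095 0.16 0
python3 - <<'E'
from h import *
ims=[]
for n in("top","side"):
    im,d=optics.grab_frame(n);np.save(n+"S.npy",d);cv2.imwrite(f"S_{n}.png",im[:,:,::-1])
    x,y=(165,150) if n=="top" else (200,150)
    ims.append(cv2.resize(im[y:y+170,x:x+130,::-1],(395,516),interpolation=cv2.INTER_CUBIC))
cv2.imwrite("pics/overslot.png",np.clip(np.hstack(ims)*1.4,0,255).astype(np.uint8))
E
```

```text
clock: 7.85
tcp_pos: [0.5109, 0.2009, 0.1572]
orientation: [-2.223, -2.218, 0.01]
contact_force: [-0.2, -0.8, -0.5]
grip_width: 0.0237
gripper_force: 39.4
clock: 7.95
tcp_pos: [0.5134, 0.2024, 0.1609]
orientation: [2.224, 2.219, -0.001]
contact_force: [0.3, -0.2, 0.7]
grip_width: 0.0235
gripper_force: 39.4
t 7.95 tcp [0.513 0.202 0.161] turn [-0.     0.    -0.002] shift cm after turn [ 0.706 -0.138  0.095] now [ 0.706 -0.14   0.095] F [ 0.336 -0.209  0.731] w 0.023464502125118615 39.43487048149109
```

View pics/overslot.png

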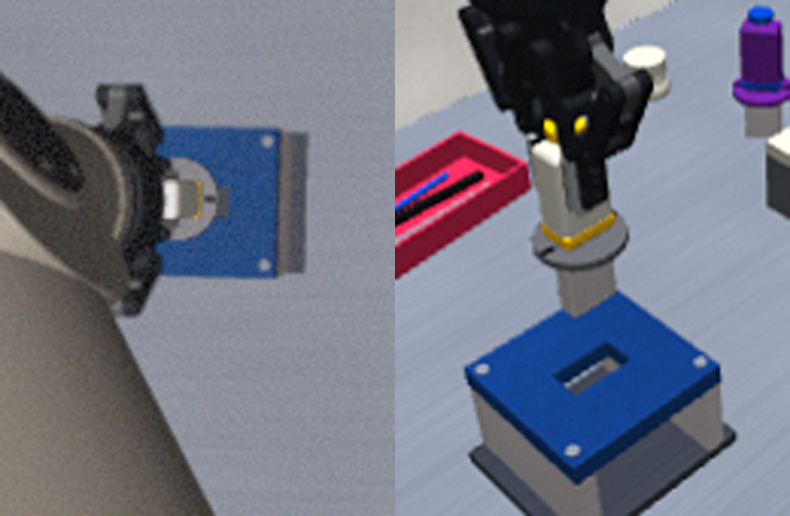

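The handle hangs upright over the far part of the slot. In the side crop the collar is at (580,240) and the slot at (592,367), long sides parallel. I'll measure the collar centre and the plate in depth from both views.

```bash
python3 - <<'E'
from h import *
np.set_printoptions(precision=1,suppress=True)
o=monitor.get_obs();print(o["tcp_pos"]*1000)
for n,src in(("top","topS"),("side","sideS"),("top","top0"),("side","side0")):
    c=optics.camera_model(n);d=np.load(src+".npy");b=(165,150,300,270) if n=="top" else (200,150,340,340)
    P=np.array([pt(c,(u,v),d[v,u]) for v in range(b[1],b[3]) for u in range(b[0],b[2]) if d[v,u]>0])*1000
    near=np.linalg.norm(P[:,:2]-[512,208],axis=1)
    pl=P[(abs(P[:,2]-75)<6)&(near<85)]
    print(src,"plate z",np.median(pl[:,2]),cv2.minAreaRect(np.float32(pl[:,:2])) )
    if src.endswith("S"):
        for lo in range(110,215,6):
            g=P[(P[:,2]>=lo)&(P[:,2]<lo+6)&(near<36)]
            if len(g)>5: print(lo,len(g),np.percentile(g,[2,98],axis=0).ravel())
        co=P[(P[:,2]>164)&(P[:,2]<174)&(near<36)];print("collar",np.median(co[:,2]),cv2.minEnclosingCircle(np.float32(co[:,:2])))
E
```

```text
[514.3 203.1 162.2]
topS plate z 75.37029084344738 ((512.1344604492188, 199.54830932617188), (90.26048278808594, 111.0006332397461), 89.56785583496094)
164 42 [490.8 176.8 167.1 540.4 202.1 170. ]
170 169 [488.8 177.  170.1 540.3 205.9 173.7]
176 6 [503.5 185.8 178.8 520.1 186.5 181.8]
182 14 [502.9 185.3 182.  526.4 189.2 187.5]
188 9 [503.7 185.3 189.  522.1 188.3 193.3]
194 13 [505.1 185.5 194.6 525.8 188.3 199.3]
200 20 [498.3 185.8 201.6 536.8 198.2 205.5]
206 19 [490.8 185.5 208.1 537.9 198.3 211.6]
212 17 [491.  185.6 212.4 538.5 198.4 218. ]
collar 171.13431927593547 ((514.625732421875, 201.2888946533203), 26.466039657592773)
sideS plate z 75.28638143236824 ((511.7682800292969, 208.60723876953125), (111.64230346679688, 111.7697982788086), 89.03346252441406)
122 40 [507.8 187.4 122.8 520.8 218.4 127.8]
128 48 [507.4 188.5 128.2 517.6 218.  133.7]
134 52 [507.4 188.3 134.1 518.6 218.3 139.5]
140 54 [507.3 187.3 140.7 519.3 218.2 146. ]
146 33 [507.6 188.1 146.2 518.3 218.3 151.5]
152 13 [507.5 210.7 152.1 515.1 218.3 156.9]
164 50 [488.5 183.  166.4 521.2 228.7 169.9]
170 255 [488.9 179.2 170.2 533.9 227.6 174.7]
176 65 [501.  188.1 176.1 524.1 219.4 181.7]
182 69 [501.2 188.4 182.1 524.1 219.5 187.6]
188 58 [501.3 187.2 188.1 522.1 219.2 193.8]
194 42 [495.7 192.8 194.6 526.3 219.4 199.9]
200 49 [490.2 199.9 200.5 533.3 220.  205.7]
206 71 [488.9 199.5 206.4 531.9 219.8 211.8]
212 68 [488.4 197.4 212.2 527.3 220.  217.9]
collar 171.90193157144685 ((513.200439453125, 203.05450439453125), 26.979644775390625)
top0 plate z 75.30834442552204 ((512.3555908203125, 209.7425537109375), (109.78921508789062, 110.54669189453125), 88.78598022460938)
side0 plate z 75.30044065369654 ((512.116943359375, 209.02908325195312), (110.99121856689453, 112.8394775390625), 89.22371673583984)
```

Both views agree. The handle's axis is at (0.5138, 0.203) with its origin at z ≈ 0.166, the slot is at (0.512, 0.2093), and the plate is at 0.0753. That leaves +6.5 mm along tool x, -1.7 mm along tool y and 91 mm down.

```bash
python3 -m crank '[[[0.65,-0.17,0],[0,0,0.01]],[[0,0,0],[0,0,0]],[[0,0,1.5],[0,0,0]],[[0,0,1.5],[0,0,0]],[[0,0,0],[0,0,0]]]'
python3 -m crank '[[[0,0,0],[0,0,0]]]'
python3 go.py 0.512 0.2095 0.07 0
python3 - <<'E'
from h import *
np.set_printoptions(precision=1,suppress=True)
c=optics.camera_model("side");_,d=optics.grab_frame("side")
P=np.array([pt(c,(u,v),d[v,u]) for v in range(150,340) for u in range(200,340) if d[v,u]>0])*1000
near=np.linalg.norm(P[:,:2]-[512,208],axis=1)
for lo,hi in((95,130),(145,165)):
    g=P[(P[:,2]>=lo)&(P[:,2]<hi)&(near<25)];print(lo,len(g),np.percentile(g,[2,98],axis=0).ravel())
co=P[(P[:,2]>134)&(P[:,2]<144)&(near<36)];print("collar",np.median(co[:,2]),cv2.minEnclosingCircle(np.float32(co[:,:2])))
E
```

```text
clock: 8.55
tcp_pos: [0.5094, 0.2081, 0.1272]
orientation: [-2.232, -2.208, 0.008]
contact_force: [0.1, -0.3, -1.1]
grip_width: 0.0238
gripper_force: 39.4
clock: 8.65
tcp_pos: [0.5107, 0.2091, 0.1292]
orientation: [-2.233, -2.209, 0.003]
contact_force: [-0.5, 0.5, 0.3]
grip_width: 0.0234
gripper_force: 39.4
t 8.65 tcp [0.511 0.209 0.129] turn [-0.002  0.001 -0.011] shift cm after turn [0.04  0.133 5.924] now [0.046 0.145 5.923] F [-0.492  0.471  0.319] w 0.02335517326281759 39.435800313949585
95 176 [503.5 194.4  95.5 516.8 224.4 120.7]
145 188 [498.9 193.5 145.4 520.3 225.6 164.3]
collar 139.6718180061366 ((510.8302917480469, 209.23814392089844), 27.018020629882812)
```

```bash
python3 -m crank '[[[0,0.14,0],[0,0,0]],[[0,0,0.8],[0,0,0]],[[0,0,0.8],[0,0,0]],[[0,0,0.8],[0,0,0]],[[0,0,0],[0,0,0]]]'
python3 -m crank '[[[0,0,0.8],[0,0,0]],[[0,0,0.8],[0,0,0]],[[0,0,0.8],[0,0,0]],[[0,0,0],[0,0,0]],[[0,0,0],[0,0,0]]]'
python3 go.py 0.512 0.2095 0.07 0
python3 - <<'E'
from h import *
np.set_printoptions(precision=1,suppress=True)
c=optics.camera_model("side");_,d=optics.grab_frame("side")
P=np.array([pt(c,(u,v),d[v,u]) for v in range(150,340) for u in range(200,340) if d[v,u]>0])*1000
near=np.linalg.norm(P[:,:2]-[512,208],axis=1)
co=P[(P[:,2]>82)&(P[:,2]<98)&(near<36)];print("collar",np.median(co[:,2]),cv2.minEnclosingCircle(np.float32(co[:,:2])))
E
```

```text
clock: 9.2
tcp_pos: [0.5117, 0.2089, 0.1047]
orientation: [-2.233, -2.209, 0.004]
contact_force: [0.1, -0.2, -1.2]
grip_width: 0.0235
gripper_force: 39.4
clock: 9.7
tcp_pos: [0.5126, 0.2095, 0.082]
orientation: [-2.233, -2.209, 0.001]
contact_force: [1.1, 1.3, 0.3]
grip_width: 0.0236
gripper_force: 39.4
t 9.7 tcp [0.513 0.209 0.082] turn [-0.001  0.    -0.011] shift cm after turn [ 0.003 -0.058  1.204] now [ 0.003 -0.057  1.204] F [1.102 1.323 0.323] w 0.023551787995255914 39.434967041015625
collar 92.46379540972383 ((512.61376953125, 209.2017059326172), 27.341772079467773)
```

The shank is through the slot with no side force, and about 10 mm remains. Lowering gently to contact.

```bash
python3 -m crank '[[[0,0,0.4],[0,0,0]],[[0,0,0.3],[0,0,0]],[[0,0,0.1],[0,0,0]],[[0,0,0],[0,0,0]],[[0,0,0],[0,0,0]]]'
python3 -m crank '[[[0,0,0.1],[0,0,0]],[[0,0,0],[0,0,0]],[[0,0,0],[0,0,0]]]'
```

```text
clock: 10.25
tcp_pos: [0.5128, 0.2095, 0.0744]
orientation: [2.234, 2.209, 0.0]
contact_force: [0.4, -0.1, -0.2]
grip_width: 0.0234
gripper_force: 39.4
clock: 10.55
tcp_pos: [0.5128, 0.2095, 0.0733]
orientation: [2.234, 2.209, 0.0]
contact_force: [-1.1, 0.0, -0.6]
grip_width: 0.0235
gripper_force: 39.4
```

```bash
python3 -m crank '[[[0,0,0.1],[0,0,0]],[[0,0,0],[0,0,0]],[[0,0,0],[0,0,0]]]'
```

```text
clock: 10.85
tcp_pos: [0.5127, 0.2095, 0.0723]
orientation: [2.234, 2.209, -0.0]
contact_force: [-0.7, -0.3, -0.4]
grip_width: 0.0237
gripper_force: 39.4
```

```bash
python3 -m crank '[[[0,0,0.1],[0,0,0]],[[0,0,0],[0,0,0]]]'; python3 -m crank '[[[0,0,0.05],[0,0,0]],[[0,0,0],[0,0,0]]]'
python3 - <<'E'
from h import *
c=optics.camera_model("side");_,d=optics.grab_frame("side")
P=np.array([pt(c,(u,v),d[v,u]) for v in range(150,340) for u in range(200,340) if d[v,u]>0])*1000
near=np.linalg.norm(P[:,:2]-[512,208],axis=1)
co=P[(P[:,2]>77.5)&(P[:,2]<90)&(near<27)];h=np.histogram(co[:,2],bins=np.arange(77.5,90,1));print(h[0],np.median(co[:,2]))
E
```

```text
clock: 11.05
tcp_pos: [0.5127, 0.2094, 0.0712]
orientation: [-2.234, -2.209, 0.0]
contact_force: [-0.4, -0.7, -0.8]
grip_width: 0.0239
gripper_force: 39.4
clock: 11.25
tcp_pos: [0.5127, 0.2095, 0.071]
orientation: [2.234, 2.209, -0.0]
contact_force: [-1.5, 0.3, 1.9]
grip_width: 0.0235
gripper_force: 39.8
[10 16 28 85 78 25  7  4  8  5 12  8] 81.54638363178293
```

The collar top reads 81.5 mm against 81.3 expected, and contact is just starting at 1.9 N. Releasing and backing off straight up.

```bash
python3 -m crank '[[[0,0,0],[0,0,0]],[[0,0,0],[0,0,0]],[[0,0,0],[0,0,0]],[[0,0,0],[0,0,0]],[[0,0,0],[0,0,0]]]' 6.5
python3 -m crank '[[[0,0,-1.5],[0,0,0]],[[0,0,-2.5],[0,0,0]],[[0,0,-3],[0,0,0]],[[0,0,-4],[0,0,0]],[[0,0,-4],[0,0,0]]]'
python3 -m crank '[[[-4,0,-2],[0,0,0]],[[-4,0,0],[0,0,0]],[[-4,0,0],[0,0,0]],[[0,0,0],[0,0,0]],[[0,0,0],[0,0,0]]]'
python3 - <<'E'
from h import *
np.set_printoptions(precision=1,suppress=True)
ims=[]
for n in("top","side"):
    c=optics.camera_model(n);im,d=optics.grab_frame(n);b=(165,150,300,270) if n=="top" else (200,150,340,340)
    P=np.array([pt(c,(u,v),d[v,u]) for v in range(b[1],b[3]) for u in range(b[0],b[2]) if d[v,u]>0])*1000
    near=np.linalg.norm(P[:,:2]-[512,209],axis=1)
    co=P[(P[:,2]>78.3)&(P[:,2]<86)&(near<33)];print(n,"collar",np.median(co[:,2]),cv2.minEnclosingCircle(np.float32(co[:,:2])))
    g=P[(P[:,2]>90)&(P[:,2]<140)&(near<25)];print("grip",len(g),np.percentile(g,[2,98],axis=0).ravel())
    g=P[(P[:,2]>146)&(P[:,2]<160)&(near<20)];print("button",g.mean(0))
    ims.append(im[100:340,140:540,::-1])
cv2.imwrite("pics/end.png",np.hstack(ims))
E
```

```text
clock: 11.8
tcp_pos: [0.5127, 0.2095, 0.0708]
orientation: [2.234, 2.209, -0.0]
contact_force: [0.2, 0.3, -0.1]
grip_width: 0.065
gripper_force: 0.0
clock: 12.3
tcp_pos: [0.5123, 0.2096, 0.2232]
orientation: [-2.233, -2.21, -0.0]
contact_force: [1.2, 1.0, 0.7]
grip_width: 0.065
gripper_force: 0.0
clock: 12.8
tcp_pos: [0.5115, 0.0889, 0.2418]
orientation: [2.236, 2.206, 0.001]
contact_force: [0.6, -0.1, 0.3]
grip_width: 0.0652
gripper_force: 0.0
top collar nan ((0.0, 0.0), 0.0)
  return _methods._mean(a, axis=axis, dtype=dtype,
  ret = ret.dtype.type(ret / rcount)
Traceback (most recent call last):
IndexError: index -1 is out of bounds for axis 0 with size 0
```

The arm blocks the top view of the stand, so I'll check from the side only.

```bash
python3 - <<'E'
from h import *
np.set_printoptions(precision=1,suppress=True)
c=optics.camera_model("side");im,d=optics.grab_frame("side");b=(200,150,340,340)
P=np.array([pt(c,(u,v),d[v,u]) for v in range(b[1],b[3]) for u in range(b[0],b[2]) if d[v,u]>0])*1000
near=np.linalg.norm(P[:,:2]-[512,209],axis=1)
co=P[(P[:,2]>78.3)&(P[:,2]<86)&(near<33)];print("collar",np.median(co[:,2]),cv2.minEnclosingCircle(np.float32(co[:,:2])))
for lo,hi in((90,110),(110,138),(146,160)):
    g=P[(P[:,2]>lo)&(P[:,2]<hi)&(near<25)];print(lo,len(g),np.percentile(g,[2,98],axis=0).ravel() if len(g) else '')
cv2.imwrite("pics/end1.png",cv2.resize(im[80:340,160:480,::-1],(736,598)))
print(monitor.get_obs()["contact_force"])
E
```

```text
collar 81.40371280535092 ((512.8616943359375, 209.81832885742188), 27.114059448242188)
90 183 [500.9 194.2  90.6 522.9 226.2 109.6]
110 266 [501.  193.9 110.2 520.8 226.  137.1]
146 111 [503.4 199.7 149.5 521.9 219.  156.9]
[-0.2  0.8  0.4]
```

View pics/end1.png

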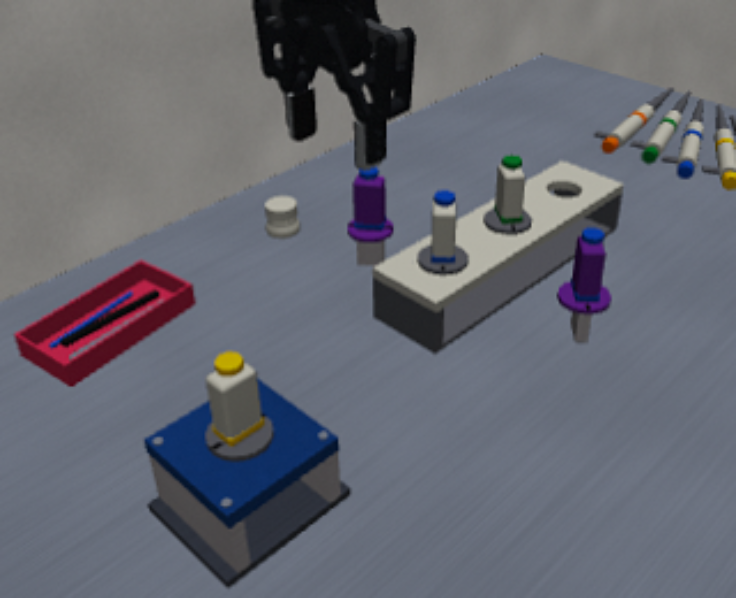

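The yellow handle stands upright in the slot (crop 238,435), with its collar flat on the plate. The blue (443,258) and green (508,220) handles are still in the rack, and the hand is clear of everything.

```bash
python3 -c "
from bench import r
print(r.hand_in())"
```

```text
the job is handed in; nothing more can be done
None
```

The yellow handle is standing upright in the slot with its collar on the blue plate, about 1 mm off the slot's centre by my last measurement. The blue and green handles still stand in the rack, and the job is handed in at about 13 s of the 37 s; no verdict came back.

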